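# Mount the sliding jaw of a phone-board holder and lock it

### The arm

A 6-joint arm with a two-finger parallel gripper is mounted at the origin on the work surface. World frame = base frame: x ahead of the robot, y to its left, z up, the work surface at z = 0. Lengths are in m, angles in rad, forces in N, time in s.
With the tool pointing down it reaches from about 0.35 to 0.8 m from the base axis. Payload 7.3 kg.
Tool frame: the origin (TCP) lies at the centre of the arm's flange, where the gripper is bolted on; the fingertips stand 173 mm ahead of it and the grasp point (between the pads) lies 155 mm ahead of it; z points along the fingers, y is the line along which they close (so a half turn about z gives the same grasp; the last joint's range is limited). The gripper opens to 85 mm and grips with 20 to 120 N. Pads are 22 mm wide; open, the fingers measure 114 mm over their backs; the gripper's body (76 mm by 85 mm) begins 54 mm behind the grasp point. The pads swing forward as they close: fully open they stand 13 mm farther back than shut.
Start: joints at [1.191, 0.342, 1.524, -0, 1.275, -0.146], TCP at [0.122, 0.511, 0.405] pointing down, gripper open.
Joint ranges: [-2.53, 2.53], [-0.77, 2.02], [0.04, 2.7], [-1, 4.14], [0.28, 2.66], [-3.11, 3.11]. Speed limits (rad/s): [2.57, 2.57, 3.14, 3.14, 3.14, 3.14].

### API

Orientations are given as a rotation vector (axis times angle).
In Python, from plant import manip, effector, inverse_kinematics, camera gives the robot as it stands. Calls block until the motion is done:
- manip.move_pose(position, orientation): joint-space move of the TCP to a pose.
- manip.line_to(position, velocity=0.15, orientation=None): straight line of the TCP; orientation=None keeps the orientation; velocity is the mean speed in m/s.
- manip.move_j(angles): joint-space move.
- effector.grip(opening, squeeze=None): opening from 0.0 (shut) to 1.0 (fully open); squeeze is the grip in N (None keeps the last); returns when the fingers have stopped.
- manip.sleep(seconds).
- inverse_kinematics(position, orientation): joint angles nearest the present ones, or None.
- manip.sense(): the state.
- camera(name): name is "side" or "top"; returns a dict with "img" (400x640x3 uint8, red, green, blue), "mtx" (3x3 intrinsics, pixels), "position" and "orientation" of the camera in the world. Camera axes: x right, y down, z forward; pixel columns grow to the right and rows downward; lengths in m; the calibration is good to about 2 mm. A picture is of the moment at which its call begins. There is no depth.
A pose or a line that the arm cannot do raises manip.Unreachable and nothing moves.
- manip.hand_in(): hands the job in; it is judged then, once.
The state is a dict: "time": time; "joint_pos": joint angles; "joint_vel": joint speeds; "joint_efforts": joint torques, N m; "tool_pos": TCP position; "tcp_rot": TCP orientation; "wrist_force": force on the tool from outside, world axes, zero at the start; "moment": the same for the moment, N m; "grip_width": opening from 0.0 (shut) to 1.0 (fully open); "grasp_force": force on a finger pad.
Only numpy, scipy, OpenCV 4.12 (cv2) and the standard library are available. Lean on these libraries where they do the work, as an engineer would, in place of code of your own. Each camera call takes 0.05 s, during which the arm holds its last target. There are 200 camera calls.

### The job

Get the phone board held for rework: pick up the sliding jaw, slide it onto the open end of the holder's dovetail rail with its grooved face towards the board, and push it along gently until the board sits home in the grooves of both jaws with no play. Then tighten the jaw's side knob clockwise, regripping it as needed, until it is firmly tight and the jaw is locked on the rail, and let go. Leave the other tools and bottles where they are.

Things in the scene. Friction and masses are not known exactly. Their poses are not given: they have to be found in the camera images.
- holder: Board holder, fixed, level: dark blue plate 110 x 243 x 12 mm carrying an aluminium dovetail rail along its y and a fixed jaw at the +y end; -x faces the arm. Origin on the underside, on the rail's centre line; x across, y along the rail towards the fixed jaw, z up. Rail top z 34, 44 wide; 60 deg undercut flanks narrow to 28 wide at z 20. Two rests on the rail (y 12 and 60, tops z 61) carry the board.
- rail_end (a point): Centre of the rail's open end, at the height of its top (holder frame: x 0, y -114, z 34 mm; holder's axes). The first 12 mm are a tapered lead-in (up to 4 mm narrower each side and 2 mm lower); full section from y -102.
- fixed_groove (a point): Middle of the floor of the fixed jaw's horizontal groove (holder frame: x 0, y 88, z 62 mm; holder's axes). Groove 5 mm deep, 7 high, 44 wide, open to -y. Home means that the board's far edge meets this floor.
- carriage: Sliding jaw, 0.36 kg (varies): grey body 64 (x) x 88 (y) x 25 mm with a 13 mm deep dovetail channel along y below; aluminium jaw block on top, x -22..22, y 8..46, z 25..59. Origin: centre of underside; +y is the grooved face's side, -x the knob's. Starts upright on the mat. On the rail its origin is at holder x 0, z 21 (axes alike), y -43 when the board is home. Play when loose: 1 mm sideways, 2 up.
- jaw_grip (a point): Place to hold the carriage from above: centre of the jaw block, 10 mm below its top (carriage frame: x 0, y 22, z 49 mm; carriage's axes). Grip across x, 44 mm wide. The body's top lies 24 mm below this point; keep the fingertips above it.
- jaw_groove (a point): Middle of the floor of the sliding jaw's groove (carriage frame: x 0, y 41, z 41 mm; carriage's axes). Groove 5 mm deep, 7 high, open to +y, its mouth is the jaw's front face at y 46.
- knob_grip (a point): Grip point on the clamp knob's axis (carriage frame: x -52.5, y -22, z 39.9 mm; carriage's axes): black fluted round knob, 28 mm diameter, 24 long, this point 14 mm from its inner and 10 from its outer end. The axis leans 35 deg off vertical, outward along (-0.574, 0, 0.819) of the carriage. 6 mm below the knob's inner end begins a boss of 19 mm diameter. The knob cannot shift along its axis.
- knob_end (a point): Centre of the knob's outer end, an orange disc with a white mark (carriage frame: x -58.2, y -22, z 48.0 mm; carriage's axes). Clockwise seen from here tightens. It starts loose, 0 to 0.4 rad from its loose stop, turns with a steady drag of 0.15 to 0.2 N m.
- gib: Brass strip in the carriage's -x cheek, moved in (+x) 1.4 mm per rad by the knob. Origin: the carriage's, when fully loose. It meets the rail about 1.7 rad from the loose stop; then the torque climbs steeply, by some 0.25 N m per rad: 0.15 N m above the free drag is firmly tight. Let go, the tight knob springs back up to 0.6 rad but still clamps. Dead stop at 3.6 rad. Not to be handled directly.
- board: Green phone main board, 38 (x) x 90 (y) x 2 mm, 40 g, parts up to 2 mm high on it. Lies loose on the rests, nearly square to the rail, its far (+y) edge 3 to 14 mm short of the fixed groove's floor. Origin: centre of its underside; y along it, as the rail's. Fragile: the jaw must not press on it with more than 40 N.
- tweezers: Steel tweezers, 120 mm long, lying flat, 7 mm high; origin under the middle. To be left alone.
- flux_jar: Small flux jar with a yellow cap, 38 mm diameter, 32 mm high; origin at the centre of its underside. To be left alone.
- solder_reel: Reel, 54 mm diameter, 35 mm high, standing on its flange; origin at the centre of its underside. To be left alone.
- screwdriver: Red-handled screwdriver, 160 mm long, lying flat; origin under the middle. To be left alone.
- alcohol: Clear bottle with a blue cap, 56 mm diameter, 120 mm high; origin at the centre of its underside. To be left alone.
- brush: Black brush, 150 mm long, lying flat; origin under the middle. To be left alone.
- lens: Black auxiliary microscope lens, 48 mm diameter, 20 mm high; origin at the centre of its underside. To be left alone.
There are look-alikes about, which are no part of the job. Of the things shaped like the carriage, the grey one is meant.

How it is judged:
By the outcome, as a careful person would: the job done as asked, in the order asked, and still so for the second after the job is handed in, with the robot touching nothing.
It also fails if it takes over 61 s, if anything falls off the work surface, if the arm or the gripper's body presses on something with over 40 N, if the wrist force passes 120 N, or if a joint passes its speed limit or range.

## Working session

There is one attempt and no reset: what is moved stays moved. The work goes in short steps, each a Python script; the robot and the scene stay as the last script left them, time stands still between calls to the robot, and variables do not carry over. Pictures are saved under pics/ and viewed, at most 10 in all, crops included, and the job is handed in when it is done.

```bash
ls; mkdir -p pics
python3 - <<'E'
from plant import manip, camera
import cv2, numpy as np, pickle
d={}
for n in ("side","top"):
    c=camera(n); d[n]=c; cv2.imwrite(f"pics/{n}0.png",c["img"][:,:,::-1]); print(n,c["mtx"],c["position"],c["orientation"])
pickle.dump(d,open("c0.pkl","wb"))
print(manip.sense())
E
```

```text
pics
side [[432.96831106   0.         321.21825768]
 [  0.         432.96831106 193.98720785]
 [  0.           0.           1.        ]] [-0.0930455   0.70401794  0.89957038] [-0.80584592  2.47326483 -1.16706695]
top [[389.59507107   0.         316.77917861]
 [  0.         389.59507107 198.65334543]
 [  0.           0.           1.        ]] [ 0.35715874 -0.13351279  1.23078082] [-2.15296665  2.11330268 -0.17385233]
{'time': 0.1, 'joint_pos': array([ 1.19098836e+00,  3.42625388e-01,  1.52491462e+00, -2.95533075e-05,
        1.27537583e+00, -1.45995913e-01]), 'joint_vel': array([-6.07496563e-04, -6.16303811e-04, -4.54641143e-03, -7.80095548e-05,
        2.95021892e-04,  5.55350909e-05]), 'joint_efforts': array([ 1.71027201e-03, -4.34442508e+01, -2.46495974e+01, -2.33010196e-04,
        4.64083845e-03, -2.12044159e-05]), 'tool_pos': array([0.12157103, 0.51060669, 0.40411205]), 'tcp_rot': array([-3.66384648e-01, -3.11983551e+00,  2.01837678e-03]), 'wrist_force': array([ 0.14128731,  1.06477557, -1.09975994]), 'moment': array([-0.02672821, -0.02940052, -0.00525867]), 'grasp_force': 0.0, 'grip_width': 0.9989216189122301}
```

View pics/side0.png

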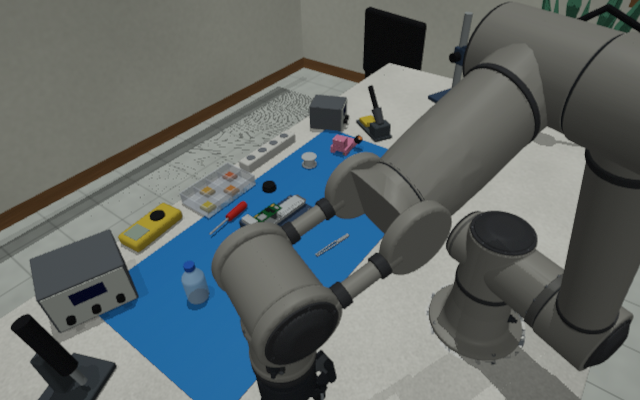

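View pics/top0.png

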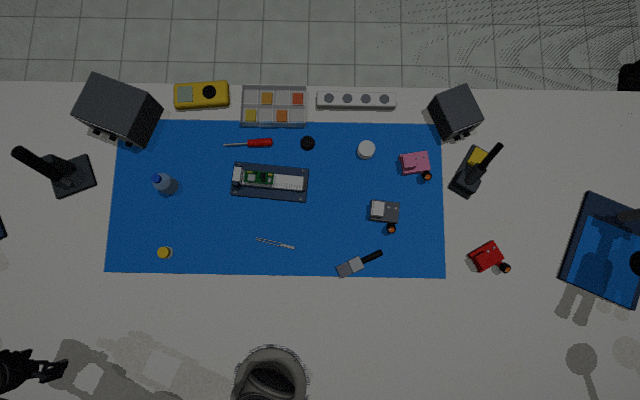

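The carriage-shaped candidates in the top view are grey (384,211), pink (415,163) and red (487,257). The grey one fits the description: light jaw block to the left (+y), knob on the robot side. I'll confirm it in an enlarged crop.

```bash
cat > h.py <<'E'
import numpy as np, cv2, pickle
from scipy.spatial.transform import Rotation as R
def ray(c,uv,z):
    uv=np.atleast_2d(np.asarray(uv,float)); d=np.c_[uv,np.ones(len(uv))]@np.linalg.inv(c["mtx"]).T
    d=d@R.from_rotvec(c["orientation"]).as_matrix().T; p=np.asarray(c["position"])
    return p+d*((z-p[2])/d[:,2])[:,None]
def proj(c,P):
    q=(np.atleast_2d(P)-c["position"])@R.from_rotvec(c["orientation"]).as_matrix()@np.asarray(c["mtx"]).T
    return q[:,:2]/q[:,2:]
E
python3 - <<'E'
from h import *
d=pickle.load(open("c0.pkl","rb")); c=d["top"]; im=c["img"][:,:,::-1]
a=cv2.resize(im[155:210,225:315],None,fx=8,fy=8,interpolation=cv2.INTER_NEAREST)[:, :]
b=cv2.resize(im[195:240,355:415],None,fx=8,fy=8,interpolation=cv2.INTER_NEAREST)
o=np.zeros((800//2+200,800,3),np.uint8)
a=cv2.resize(a,(480,293)); b=cv2.resize(b,(400,300))
o[:293,:480]=a; o[300:600,:400]=b
cv2.imwrite("pics/crop.png",o)
print(ray(c,[(377,210),(391,228)],.055), ray(c,[(270,182)],.012), ray(c,[(306,185)],.034))
E
```

```text
[[ 0.52250607 -0.31158841  0.055     ]
 [ 0.46840602 -0.35348806  0.055     ]] [[0.61254264 0.02305632 0.012     ]] [[ 0.60040893 -0.09294525  0.034     ]]
```

View pics/crop.png

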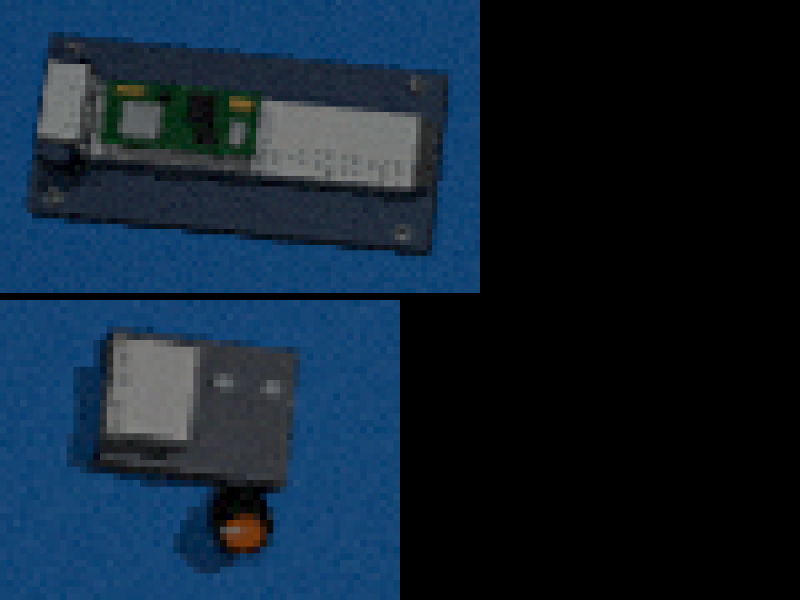

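The crop shows the grey jaw block at crop px ~(150,388), which is image px ~(377,208). Its body lies to the right and its orange-ended knob is on the robot side. The holder's fixed jaw is on the left and its open rail end is on the right, at crop px ~(420,150). Next I measure both.

Run:
```python
from h import *
d=pickle.load(open("c0.pkl","rb")); c=d["top"]; im=c["img"].astype(int)
def rect(mask,z,box,name):
    m=np.zeros(mask.shape,np.uint8); x0,y0,x1,y1=box; m[y0:y1,x0:x1]=mask[y0:y1,x0:x1]
    n,l,s,_=cv2.connectedComponentsWithStats(m,connectivity=4); k=1+np.argmax(s[1:,4])
    cs,_=cv2.findContours((l==k).astype(np.uint8),0,2); cs=max(cs,key=cv2.contourArea)
    W=ray(c,cs[:,0,:],z)[:,:2]; (cx,cy),(w,h),a=cv2.minAreaRect((W*1000).astype(np.float32))
    mm=(l==k).astype(np.uint8); M=cv2.moments(mm,True); g=ray(c,[(M['m10']/M['m00'],M['m01']/M['m00'])],z)[0]
    print(name,"ctr",round(cx,1),round(cy,1),"size",round(w,1),round(h,1),"ang",round(a,2),"centroid",(g*1000).round(1),s[k])
nm=((im[...,2]-im[...,0])<60)
bright=(im.min(2)>115)
print(im[178,300],im[208,377],im[215,390],im[200,300],im[165,330])
rect(nm,.012,(226,156,314,206),"plate")
rect(bright,.059,(360,196,390,230),"jaw")
rect(bright,.034,(272,165,310,200),"rail")
rect(nm,.025,(358,196,406,224),"body")
```

```text
[122 123 122] [122 121 122] [53 54 59] [47 57 62] [ 11  65 116]
plate ctr 613.5 25.4 size 244.2 112.7 ang 85.18 centroid [613.1  25.   12. ] [ 230  162   79   41 2615]
jaw ctr 528.7 -312.6 size 33.1 41.2 ang 83.86 centroid [ 528.3 -314.4   59. ] [372 201  12  15 132]
rail ctr 610.3 -36.2 size 87.0 41.4 ang 85.25 centroid [612.  -37.6  34. ] [275 174  28  16 295]
body ctr 522.9 -337.0 size 92.2 70.1 ang 83.81 centroid [ 523.2 -337.5   25. ] [368 199  32  25 648]
```

```bash
cat >> h.py <<'E'
from plant import manip, effector, inverse_kinematics, camera
def frame(x,y,z,yawdeg):
    T=np.eye(4); T[:3,:3]=R.from_euler('z',yawdeg,degrees=True).as_matrix(); T[:3,3]=x,y,z; return T
def down(F,p,s=1):  # grasp point p in frame F, tool down, closing along F's x
    A=F[:3,:3]@np.array([[0,s,0],[s,0,0],[0,0,-1.]]); g=(F@np.r_[p,1])[:3]
    return g-.155*A[:,2], R.from_matrix(A).as_rotvec()
def knob(C,a,out=0):  # tool along knob axis; a = turn about tool z; closing along tilt direction at a=0
    z=np.array([.5736,0,-.8192]); y=np.array([.8192,0,.5736]); x=np.cross(y,z)
    A=C[:3,:3]@np.c_[x,y,z]@R.from_rotvec([0,0,a]).as_matrix(); g=(C@[-.0525,-.022,.0399,1])[:3]
    return g-(.155+out)*A[:,2], R.from_matrix(A).as_rotvec()
H=frame(.6155,.0255,0,-4.8)
C0=frame(.5248,-.339,0,-6.2)
Chome=H@frame(0,-.043,.021,0)
GRIP=np.array([0,.022,.049])
E
python3 - <<'E'
from h import *
for s in (1,-1):
    for n,F in (("pick",C0),("start",H@frame(0,-.173,.022,0)),("home",Chome)):
        q=inverse_kinematics(*down(F,GRIP,s)); print(s,n,None if q is None else np.round(q,2))
for a in np.arange(-3,3.2,.5):
    q=inverse_kinematics(*knob(Chome,a)); q2=inverse_kinematics(*knob(Chome,a,.05)); print(round(a,1),None if q is None else np.round(q,2),q2 is not None)
E
```

```text
1 pick [-0.67  0.71  1.49  0.    0.94 -0.56]
1 start [-0.33  0.69  1.47 -0.    0.98 -0.25]
1 home [-0.12  0.68  1.48 -0.    0.98 -0.03]
-1 pick [-0.67  0.71  1.49  0.    0.94  2.58]
-1 start [-0.33  0.69  1.47 -0.    0.98  2.9 ]
-1 home None
-3.0 None False
-2.5 None False
-2.0 None False
-1.5 None False
-1.0 None False
-0.5 None False
0.0 None False
0.5 None False
1.0 None False
1.5 None False
2.0 None False
2.5 None False
3.0 None False
```

Run:
```python
from h import *
def kn(t,out,a=0,C=Chome):
    s,c=np.sin(t),np.cos(t); A=C[:3,:3]@np.c_[[0,1,0],[c,0,s],[s,0,-c]]@R.from_rotvec([0,0,a]).as_matrix()
    g=(C@[-.0525,-.022,.0399,1])[:3]; return g-(.155+out)*A[:,2],R.from_matrix(A).as_rotvec()
for t in (0,10,20,25,30,35):
    print(t,[(lambda q:None if q is None else np.round(q,2))(inverse_kinematics(*kn(np.radians(t),o))) for o in (0,.05)])
# tool roll sweep with position fixed
for a in (1.57,-1.57,3.1,-3.1): print(a,inverse_kinematics(*kn(np.radians(35),0,a)))
print(knob(Chome,0)[0])
```

```text
0 [array([-0.2 ,  0.62,  1.65, -0.  ,  0.87, -0.12]), array([-0.2 ,  0.55,  1.61, -0.  ,  0.98, -0.12])]
10 [array([-0.21,  0.55,  1.8 ,  0.04,  0.61, -0.16]), array([-0.21,  0.46,  1.79,  0.03,  0.72, -0.15])]
20 [array([-0.23,  0.52,  1.95,  0.15,  0.33, -0.27]), array([-0.23,  0.41,  1.95,  0.12,  0.44, -0.25])]
25 [None, array([-0.24,  0.39,  2.04,  0.23,  0.29, -0.37])]
30 [None, None]
35 [None, None]
1.57 None
-1.57 None
3.1 None
-3.1 None
[ 0.46914888 -0.02743932  0.187876  ]
```

```bash
cat >> h.py <<'E'
def knobt(C,phi,d,s=1,out=0,lift=.003):
    """Tool on the knob, tilted by d about its closing axis; phi = direction of the tilt about the axis (turn +phi tightens)"""
    z=np.array([.5736,0,-.8192]); y=np.array([.8192,0,.5736]); x=np.cross(y,z)
    K=C[:3,:3]@np.c_[x,y,z]          # knob frame, z inward
    A=K@R.from_rotvec([0,0,phi]).as_matrix()@R.from_rotvec([0,d,0]).as_matrix()
    if s<0: A=A@np.diag([-1,-1,1.])
    g=(C@[-.0525,-.022,.0399,1])[:3]-lift*K[:,2]
    return g-.155*A[:,2]-out*K[:,2], R.from_matrix(A).as_rotvec()
E
python3 - <<'E'
from h import *
for d in (8,11,14,17,20):
  for s in (1,-1):
    r=[]
    for ph in range(0,360,15):
        q=inverse_kinematics(*knobt(Chome,np.radians(ph),np.radians(d),s))
        if q is not None: r.append((ph,*np.round(q[3:],1)))
    print(d,s,[tuple(map(float,t)) for t in r])
E
```

```text
8 1 [(0.0, 1.9, 0.3, -2.1), (15.0, 2.1, 0.3, -2.0), (30.0, 2.2, 0.4, -2.0), (45.0, 2.4, 0.4, -1.8), (60.0, 2.6, 0.4, -1.7), (75.0, 2.7, 0.4, -1.6), (90.0, 2.8, 0.4, -1.4), (105.0, 3.0, 0.4, -1.3), (120.0, 3.1, 0.4, -1.1), (135.0, 3.2, 0.3, -1.0), (150.0, 3.4, 0.3, -0.8)]
8 -1 [(0.0, 1.9, 0.3, 1.0), (15.0, 2.1, 0.3, 1.1), (30.0, 2.2, 0.4, 1.2), (45.0, 2.4, 0.4, 1.3), (60.0, 2.6, 0.4, 1.4), (75.0, 2.7, 0.4, 1.6), (90.0, 2.8, 0.4, 1.7), (105.0, 3.0, 0.4, 1.9), (120.0, 3.1, 0.4, 2.0), (135.0, 3.2, 0.3, 2.2), (150.0, 3.4, 0.3, 2.3)]
11 1 [(0.0, 1.7, 0.4, -2.0), (15.0, 2.0, 0.4, -2.0), (30.0, 2.2, 0.4, -1.9), (45.0, 2.4, 0.5, -1.9), (60.0, 2.5, 0.5, -1.7), (75.0, 2.7, 0.5, -1.6), (90.0, 2.9, 0.5, -1.5), (105.0, 3.0, 0.5, -1.3), (120.0, 3.2, 0.5, -1.2), (135.0, 3.4, 0.4, -1.0), (150.0, 3.5, 0.4, -0.9), (165.0, 3.8, 0.3, -0.9), (315.0, 1.0, 0.3, -2.0), (330.0, 1.3, 0.3, -2.0), (345.0, 1.5, 0.3, -2.0)]
11 -1 [(0.0, 1.7, 0.4, 1.1), (15.0, 2.0, 0.4, 1.1), (30.0, 2.2, 0.4, 1.2), (45.0, 2.4, 0.5, 1.3), (60.0, 2.5, 0.5, 1.4), (75.0, 2.7, 0.5, 1.5), (90.0, 2.9, 0.5, 1.7), (105.0, 3.0, 0.5, 1.8), (1
[... 2459 characters left out ...]
 -0.4, 0.4, -1.7), (255.0, -0.2, 0.5, -1.8), (270.0, 0.1, 0.5, -1.8), (285.0, 0.3, 0.5, -1.8), (300.0, 0.5, 0.5, -1.8), (315.0, 0.7, 0.5, -1.8), (330.0, 1.0, 0.5, -1.8), (345.0, 1.3, 0.5, -1.9)]
20 -1 [(0.0, 1.5, 0.6, 1.2), (15.0, 1.8, 0.6, 1.2), (30.0, 2.0, 0.7, 1.2), (45.0, 2.3, 0.7, 1.2), (60.0, 2.5, 0.8, 1.3), (75.0, 2.7, 0.9, 1.4), (90.0, 2.9, 0.9, 1.6), (105.0, 3.1, 0.8, 1.8), (120.0, 3.3, 0.8, 1.9), (135.0, 3.6, 0.7, 2.0), (150.0, 3.8, 0.6, 2.0), (165.0, 4.1, 0.5, 2.0), (225.0, -0.7, 0.4, 1.5), (240.0, -0.4, 0.4, 1.4), (255.0, -0.2, 0.5, 1.4), (270.0, 0.1, 0.5, 1.4), (285.0, 0.3, 0.5, 1.4), (300.0, 0.5, 0.5, 1.4), (315.0, 0.7, 0.5, 1.4), (330.0, 1.0, 0.5, 1.3), (345.0, 1.3, 0.5, 1.3)]
```

```bash
cat >> h.py <<'E'
def st(*k):
    s=manip.sense(); print("t%.1f"%s["time"],"F",s["wrist_force"].round(1),"M",s["moment"].round(2),"w%.3f g%.0f"%(s["grip_width"],s["grasp_force"]),"p",(s["tool_pos"]*1e3).round(1),*k); return s
E
python3 - <<'E'
from h import *
p,o=down(C0,GRIP)
manip.move_pose(p+[0,0,.10],o); st()
manip.line_to(p,velocity=.15); st()
effector.grip(0.0,70); st()
p2,o2=down(C0,GRIP+[0,0,.035]); manip.line_to(p2,velocity=.1); st()
Hs=H@frame(0,-.175,.022,0); ps,os_=down(Hs,GRIP)
manip.line_to(np.r_[ps[:2],p2[2]],velocity=.2,orientation=os_); st()
for n in ("side","top"):
    c=camera(n); cv2.imwrite(f"pics/{n}1.png",c["img"][:,:,::-1]); pickle.dump(c,open(f"{n}1.pkl","wb"))
i=cv2.imread("pics/side1.png")[120:270,200:400]; j=cv2.imread("pics/top1.png")[150:250,225:425]
cv2.imwrite("pics/v1.png",np.hstack([cv2.resize(i,(400,300),interpolation=2),cv2.resize(j,(400,300),interpolation=2)]))
E
```

```text
t3.3 F [ 1.  -0.2  0.4] M [-0.08 -0.07 -0.  ] w1.000 g0 p [ 527.6 -316.4  304.1]
t4.2 F [0.9 0.3 0.5] M [ 0.01  0.01 -0.01] w1.002 g0 p [ 527.6 -317.3  204.8]
t4.6 F [0.1 1.3 5.1] M [ 0.15  0.35 -0.02] w0.501 g73 p [ 527.3 -317.2  205. ]
t5.1 F [-0.2 -0.1 -4.2] M [ 0.07 -0.01  0.07] w0.503 g72 p [ 527.  -317.   238.7]
t6.3 F [ 0.3 -0.2 -3.8] M [ 0.06 -0.04 -0.02] w0.506 g72 p [ 602.4 -127.8  238.8]
```

View pics/v1.png

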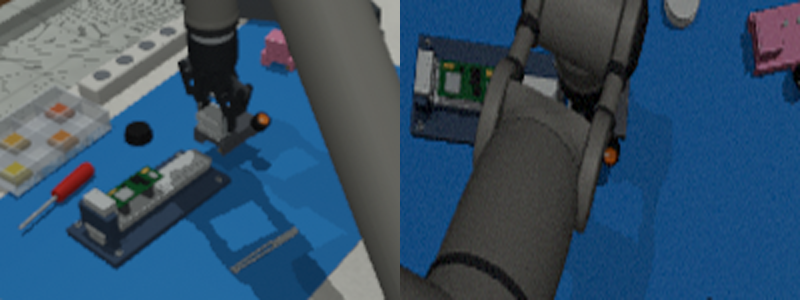

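The side view shows the carriage held upright at crop ~(222,128), just beyond the open rail end at ~(205,155), with knob end at ~(262,121). Next I check the lateral alignment numerically from the side view.

Run:
```python
from h import *
c=pickle.load(open("side1.pkl","rb")); im=c["img"].astype(int)
s=manip.sense(); A=R.from_rotvec(s["tcp_rot"]).as_matrix(); g=s["tool_pos"]+.155*A[:,2]
yaw=np.degrees(np.arctan2(A[1,1],A[0,1])); print("grasp",g*1e3,"yaw",yaw)
C=frame(0,0,0,yaw); C[:3,3]=g-C[:3,:3]@GRIP
ke=(C@[-.0582,-.022,.048,1])[:3]
m=((im[...,0]>120)&(im[...,0]-im[...,2]>70)).astype(np.uint8); m[:,:310]=0; m[:,350:]=0; m[:165]=0; m[200:]=0
M=cv2.moments(m,True); uv=np.array([M['m10'],M['m01']])/M['m00']; print("knob px",uv,M['m00'],"pred",proj(c,ke), "ray diff mm",(ray(c,uv,ke[2])-ke)*1e3)
# plate: bottom edges/corners at z .012
nm=((im[...,2]-im[...,0])<45)|(im.max(2)<75)
m=np.zeros(nm.shape,np.uint8); m[190:256,232:317]=nm[190:256,232:317]
pts=[(H@np.r_[x,y,z,1])[:3] for x,y,z in ((-.055,-.1215,.012),(.055,-.1215,.012),(-.055,.1215,.012),(.055,.1215,.012),(-.018,-.114,.032),(.018,-.114,.032),(-.022,-.102,.034),(.022,-.102,.034))]
q=proj(c,pts); print(q.round(1))
v=cv2.resize(im[150:260,225:345].astype(np.uint8)[:,:,::-1],None,fx=6,fy=5.45*1.1,interpolation=cv2.INTER_NEAREST)
f=v.shape[0]/110
for a in q: cv2.circle(v,(int((a[0]+.5-225)*6),int((a[1]+.5-150)*f)),3,(0,0,255),-1)
print(v.shape); cv2.imwrite("pics/v2.png",v[:600])
```

```text
grasp [ 602.34173549 -128.1940681    83.98629765] yaw -4.893292524095657
knob px [331.26666667 179.06666667] 15.0 pred [[330.94443071 179.55675703]] ray diff mm [[ 6.53638983e-01 -2.63475806e+00 -5.55111512e-14]]
[[314.3 208.6]
 [289.3 194.4]
 [256.2 252.2]
 [231.1 234.4]
 [303.8 200. ]
 [295.5 195.3]
 [302.  201.9]
 [291.9 196.2]]
(659, 720, 3)
```

View pics/v2.png

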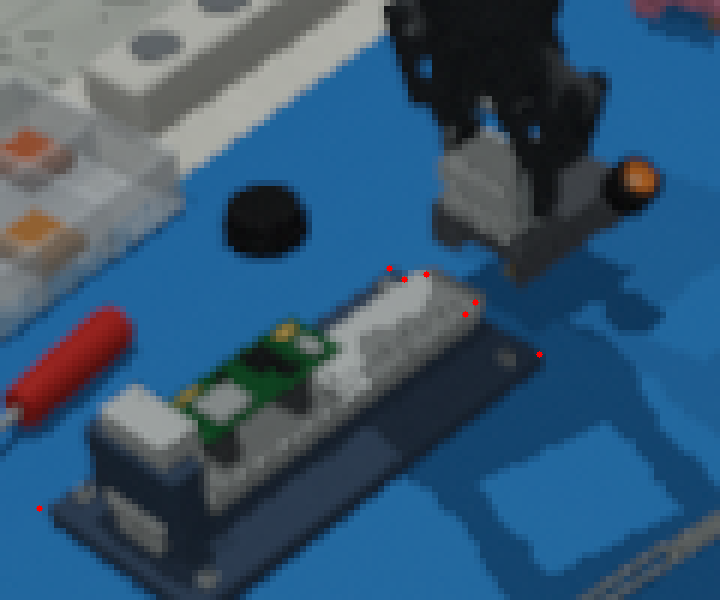

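The projected points sit about 1 px left of the actual plate corners, so the holder is roughly 1 mm towards -x of my estimate. I'll take H x = 0.6145 and enter the lead-in with force feedback.

```bash
sed -i 's/^H=frame(.6155/H=frame(.6145/' h.py
cat > slide.py <<'E'
from h import *
_,o=down(H,GRIP)
def go(y,dx,z,v):
    p,_=down(H@frame(dx,y,z,0),GRIP); manip.line_to(p,velocity=v,orientation=o)
    s=manip.sense(); f=H[:3,:3].T@(s["wrist_force"]-F0); return s,f
def loop(y0,y1,step,dx,z,v,fmax,kx=0.00008,kz=0.00004,verbose=1):
    y=y0
    while y<y1-1e-6:
        y=min(y+step,y1); s,f=go(y,dx,z,v)
        if verbose: print("y%.1f dx%.2f z%.2f t%.1f"%(y*1e3,dx*1e3,z*1e3,s["time"]),"f",f.round(1),"M",s["moment"].round(2))
        if abs(f[1])>fmax or np.linalg.norm(f)>50: print("stop"); break
        if abs(f[0])>3: dx+=np.clip(kx*f[0],-.0006,.0006)
        if abs(f[2])>5: z+=np.clip(kz*f[2],-.0004,.0004)
    return y,dx,z
E
python3 - <<'E'
import slide; from slide import *
slide.F0=manip.sense()["wrist_force"]
s,f=go(-.175,0,.022,.1); print(f,s["time"])
loop(-.160,-.128,.004,0,.022,.05,20)
E
```

```text
[1.32874963 0.88101679 0.64267835] 6.6833
y-156.0 dx0.00 z22.00 t7.2 f [1.1 1.1 0.1] M [ 0.02 -0.06 -0.01]
y-152.0 dx0.00 z22.00 t7.5 f [ 0.1  0.2 -0.3] M [ 0.03 -0.05 -0.01]
y-148.0 dx0.00 z22.00 t7.7 f [-0.1  1.   0.6] M [ 0.19  0.17 -0.01]
y-144.0 dx0.00 z22.00 t8.0 f [-2.1  1.   1.7] M [0.18 0.44 0.  ]
y-140.0 dx0.00 z22.00 t8.2 f [-1.5  0.4  3.2] M [ 0.2   0.54 -0.03]
y-136.0 dx0.00 z22.00 t8.5 f [-3.7 -2.3  4.2] M [-0.    0.68 -0.01]
y-132.0 dx-0.30 z22.00 t8.7 f [-2.6 -0.6  3.2] M [ 0.06  0.51 -0.05]
y-128.0 dx-0.30 z22.00 t9.0 f [-3.2 -1.2  3.7] M [-0.17  0.56 -0.06]
```

Run:
```python
import slide; from slide import *
slide.F0=np.array([.3,-.2,-3.8])
y,dx,z=loop(-.128,-.062,.006,-.0006,.0222,.05,20)
if y>-.063: y,dx,z=loop(y,-.034,.0015,dx,z,.02,14)
pickle.dump((y,dx,z),open("s.pkl","wb")); st()
```

```text
y-122.0 dx-0.60 z22.20 t9.2 f [-1.1  2.5  1. ] M [ 0.45  0.18 -0.05]
y-116.0 dx-0.60 z22.20 t9.5 f [-1.2  1.2  0.1] M [ 0.26  0.07 -0.03]
y-110.0 dx-0.60 z22.20 t9.8 f [-0.9  0.4 -0.9] M [0.14 0.13 0.01]
y-104.0 dx-0.60 z22.20 t10.0 f [-0.8  0.7 -0.6] M [ 0.17  0.08 -0.  ]
y-98.0 dx-0.60 z22.20 t10.3 f [-1.5  0.8 -0.7] M [ 0.13  0.06 -0.02]
y-92.0 dx-0.60 z22.20 t10.6 f [-0.6  0.9  0.3] M [ 0.09  0.04 -0.04]
y-86.0 dx-0.60 z22.20 t10.8 f [-1.   1.3 -1. ] M [ 0.1  -0.01 -0.01]
y-80.0 dx-0.60 z22.20 t11.1 f [-0.8  0.2  0.4] M [ 0.12  0.03 -0.06]
y-74.0 dx-0.60 z22.20 t11.4 f [-0.7  0.8  0.3] M [ 0.07  0.02 -0.02]
y-68.0 dx-0.60 z22.20 t11.6 f [-0.5 -0.5  0.2] M [ 0.04 -0.05 -0.02]
y-62.0 dx-0.60 z22.20 t11.9 f [-0.3  0.9  0.7] M [0.07 0.01 0.03]
y-60.5 dx-0.60 z22.20 t12.2 f [-0.1  0.3  0.1] M [ 0.08 -0.09 -0.  ]
y-59.0 dx-0.60 z22.20 t12.4 f [-0.4 -0.   0.8] M [ 0.04 -0.07 -0.02]
y-57.5 dx-0.60 z22.20 t12.7 f [-0.   0.2 -0.4] M [0.1  0.03 0.06]
y-56.0 dx-0.60 z22.20 t12.9 f [-1.3  0.  -0.7] M [ 0.08 -0.04  0.02]
y-54.5 dx-0.60 z22.20 t13.2 f [ 0.4 -0.   0.4] M [ 0.1  -0.03 -0.02]
y-53.0 dx-0.60 z22.20 t13.4 f [-0.8  0.7  0.4] M [ 0.07 -0.08 -0.01]
y-51.5 dx-0.60 z22.20 t13.7 f [-0.  -0.1 -1. ] M [0.06 0.   0.04]
y-50.0 dx-0.60 z22.20 t13.9 f [ 0.4 -0.   0.1] M [ 0.06 -0.07 -0.01]
y-48.5 dx-0.60 z22.20 t14.2 f [-0.6  0.6  0.2] M [ 0.06 -0.07 -0.02]
y-47.0 dx-0.60 z22.20 t14.4 f [-0.6  0.2  0.4] M [-0.2  -0.09  0.  ]
y-45.5 dx-0.60 z22.20 t14.7 f [-0.  -6.9 -0.1] M [-1.01  0.02 -0.01]
y-44.0 dx-0.60 z22.20 t14.9 f [ -0.1 -10.9   1. ] M [-1.9   0.16  0.05]
y-42.5 dx-0.60 z22.20 t15.2 f [ -0.3 -17.8   0.3] M [-2.74  0.27  0.04]
stop
t15.2 F [ -1.5 -17.9  -3.5] M [-2.74  0.27  0.04] w0.503 g72 p [612.1   1.9 226.3]
```

Run:
```python
import slide; from slide import *
slide.F0=np.array([.3,-.2,-3.8])
y,dx,z=pickle.load(open("s.pkl","rb"))
s,f=go(y,dx,.0212,.05); print(f)
effector.grip(1.0); s=st()
A=R.from_rotvec(s["tcp_rot"]).as_matrix(); g=s["tool_pos"]+.155*A[:,2]; yaw=np.degrees(np.arctan2(A[1,1],A[0,1])); print("grasp",g*1e3,yaw)
pickle.dump((g,yaw),open("g.pkl","wb"))
manip.line_to(s["tool_pos"]+[0,0,.06],velocity=.25)
q=manip.sense()["joint_pos"].copy(); q[0]-=.5; q[1]-=.3; manip.move_j(q); st()
for n in ("side","top"):
    c=camera(n); pickle.dump(c,open(f"{n}2.pkl","wb"))
    im=c["img"][:,:,::-1]
    if n=="side": a=cv2.resize(im[180:260,225:345],(600,400),interpolation=2)
    else: b=cv2.resize(im[155:210,225:315],(480,293),interpolation=2)
o=np.zeros((600,800,3),np.uint8); o[:300,:450]=cv2.resize(a,(450,300)); o[300:593,:480]=b
cv2.imwrite("pics/v3.png",o)
```

```text
[ -2.82815657 -17.08281979   6.05828452]
t15.9 F [-0.4 -0.2 -0.3] M [ 0.02 -0.03  0.03] w1.002 g0 p [612.2   5.5 225.3]
grasp [612.29129327   5.53321464  70.3358365 ] -4.768135546160472
t17.6 F [-0.5  1.  -0.1] M [0.06 0.13 0.02] w1.003 g0 p [ 503.1 -261.4  462.3]
```

View pics/v3.png

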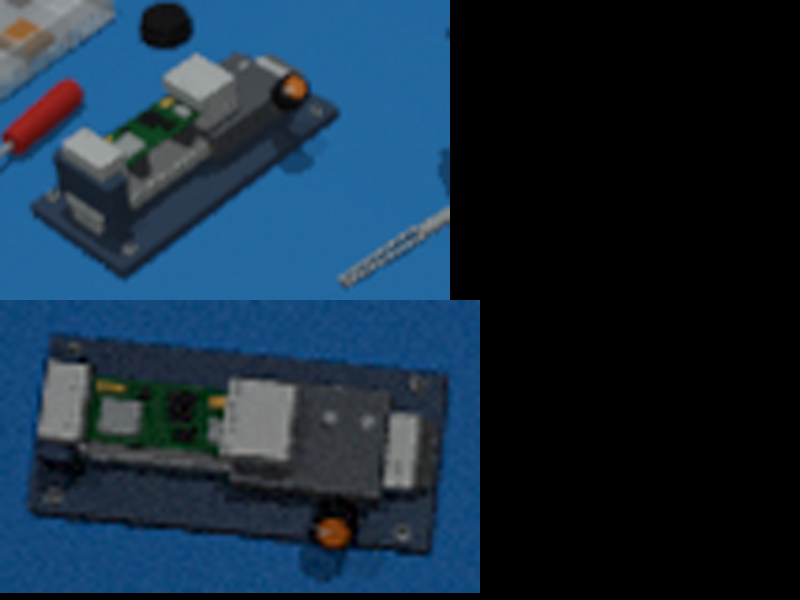

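The side and top views show the jaw on the rail with the board level between both jaws, held in the grooves. The orange knob end is at crop (293,88) in the side view and (333,532) in the top view. Next I locate the knob precisely.

Run:
```python
from h import *
g,yaw=pickle.load(open("g.pkl","rb"))
gt=np.array([.6121,.0019,.0703])  # grasp point while in contact
C=frame(0,0,0,yaw); C[:3,3]=gt-C[:3,:3]@GRIP
print("C from tool",C[:3,3]*1e3); print("C from H",Chome[:3,3]*1e3)
ke=(C@[-.0582,-.022,.048,1])[:3]; print("knob_end pred",ke*1e3)
L=[]
for n,box in (("side",(295,190,310,212)),("top",(280,185,295,206))):
    c=pickle.load(open(f"{n}2.pkl","rb")); im=c["img"].astype(float)
    w=np.clip(im[...,0]-im[...,2]-25,0,None); m=np.zeros_like(w); x0,y0,x1,y1=box; m[y0:y1,x0:x1]=w[y0:y1,x0:x1]
    M=cv2.moments(m); uv=np.array([M['m10'],M['m01']])/M['m00']; print(n,uv,m.astype(bool).sum(),"pred",proj(c,ke).round(2),"at z",ray(c,uv,ke[2])*1e3)
    p=ray(c,uv,.069)[0]; d=p-c["position"]; d/=np.linalg.norm(d); L.append((np.eye(3)-np.outer(d,d),c["position"]))
P=np.linalg.solve(sum(a for a,_ in L),sum(a@b for a,b in L)); print("tri",P*1e3)
# jaw tops in top view
c=pickle.load(open("top2.pkl","rb")); im=c["img"]; b=(im.min(2)>100).astype(np.uint8)
n,l,s,ce=cv2.connectedComponentsWithStats(b[155:210,225:315])
for k in range(1,n):
    if s[k,4]>40: print(s[k], (H[:3,:3].T@(ray(c,[ce[k]+[225,155]],.080)[0]-H[:3,3])*1e3).round(1))
```

```text
C from tool [610.27127989 -20.02386332  21.3       ]
C from H [610.90185274 -17.34919295  21.        ]
knob_end pred [550.44397592 -37.10993071  69.3       ]
side [303.53522505 202.64432485] 34 pred [[302.71 203.77]] at z [[551.68161811 -42.58894367  69.3       ]]
top [287.18588235 198.21705882] 31 pred [[286.81 198.53]] at z [[551.43650385 -38.20807516  69.3       ]]
tri [549.95129501 -39.0491828   72.8286598 ]
[ 7 12  9 14 98] [ 0.8 92.1 80. ]
[ 40  15  15  15 171] [  1.4 -18.9  80. ]
[72 21  6 14 64] [  -8.6 -101.9   80. ]
```

```bash
cat >> h.py <<'E'
CK=frame(.6108,-.0215,.0215,-4.8)
D=np.radians(14)
def tau(C,s,F0,M0):
    K=C[:3,:3]@[.5736,0,-.8192]; k=(C@[-.0525,-.022,.0399,1])[:3]
    F=s["wrist_force"]-F0; M=s["moment"]-M0
    return -(M+np.cross(s["tool_pos"]-k,F))@K, C[:3,:3].T@F
E
python3 - <<'E'
from h import *
p0=np.radians(-15); L=[o for o in (.15,.1,.06,.03,0) if inverse_kinematics(*knobt(CK,p0,D,1,o)) is not None]; print(L)
print([ph for ph in range(-30,180,5) if inverse_kinematics(*knobt(CK,np.radians(ph),D)) is not None])
effector.grip(.56)
manip.move_pose(*knobt(CK,p0,D,1,L[0])); s=st(); print(s["joint_pos"].round(2))
p,o=knobt(CK,p0,D,1,.035); manip.line_to(p,velocity=.15,orientation=o); st()
for n in ("side","top"):
    c=camera(n); im=c["img"][:,:,::-1]
    if n=="side": a=cv2.resize(im[150:260,245:365],(436,400),interpolation=2)
    else: b=cv2.resize(im[155:225,240:330],(360,280),interpolation=2)
v=np.zeros((400,800,3),np.uint8); v[:,:436]=a; v[:280,440:]=b; cv2.imwrite("pics/v4.png",v)
E
```

```text
[0.15, 0.1, 0.06, 0.03, 0]
[-30, -25, -20, -15, -10, -5, 0, 5, 10, 15, 20, 25, 30, 35, 40, 45, 50, 55, 60, 65, 70, 75, 80, 85, 90, 95, 100, 105, 110, 115, 120, 125, 130, 135, 140, 145, 150, 155, 160, 165, 170, 175]
t19.4 F [-0.3 -0.  -0.4] M [-0.11  0.29 -0.04] w0.561 g0 p [388.8 -61.7 316.1]
[-0.51  0.14  2.18  0.86  0.59 -1.44]
t20.4 F [-0.1  0.  -0.7] M [-0.15  0.23  0.03] w0.561 g0 p [453.8 -66.8 221.5]
```

View pics/v4.png

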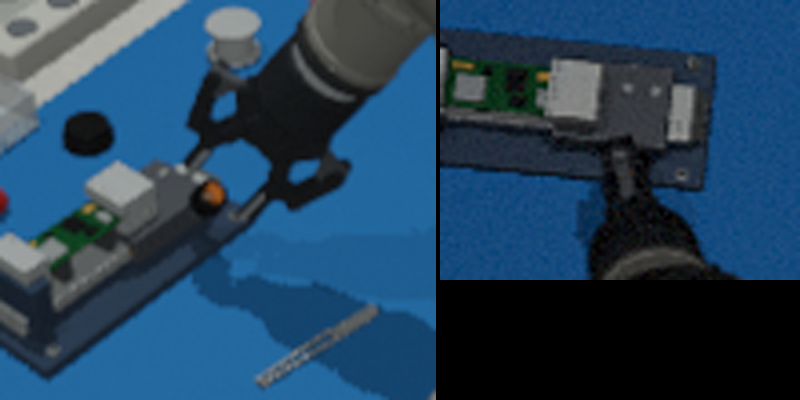

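The fingers straddle the knob (side view ~(208,195), fingertips at ~(195,160) and ~(240,215)). Now I'll advance, grip and turn.

```bash
cat > turn.py <<'E'
from h import *
def turn(a0,a1,step,lim,F0,M0,by=.0015,verbose=1):
    B=CK.copy(); B[:3,3]+=CK[:3,:3]@[0,by,0]
    T=[];a=a0
    while a<a1:
        a=min(a+step,a1); p,o=knobt(B,np.radians(a),D); manip.line_to(p,velocity=.04,orientation=o)
        s=manip.sense(); t,f=tau(B,s,F0,M0); T.append(t)
        print("a%d t%.1f tau%.3f"%(a,s["time"],t),"f",f.round(1),"w%.3f"%s["grip_width"])
        if t>lim or np.linalg.norm(f)>35: print("stop"); break
    return a,T
E
python3 - <<'E'
from turn import *
p0=np.radians(-15)
s=manip.sense(); F0,M0=s["wrist_force"],s["moment"]
p,o=knobt(CK,p0,D); manip.line_to(p,velocity=.04,orientation=o); s=st(); 
if np.linalg.norm(s["wrist_force"]-F0)<8:
    effector.grip(0.0,90); s=st(); print(tau(CK,s,F0,M0))
    if np.linalg.norm(s["wrist_force"]-F0)<25:
        a,T=turn(-15,75,10,.3,F0,M0)
pickle.dump((F0,M0),open("f0.pkl","wb"))
E
```

```text
t21.5 F [ 0.4 -0.2 -0.5] M [-0.09  0.26  0.05] w0.560 g0 p [473.8 -68.4 192.7]
t21.8 F [-3.6 -0.9  5. ] M [-0.05  0.26  0.11] w0.300 g88 p [473.7 -68.5 193.2]
(np.float64(0.092011201218238), array([-2.97877455, -0.65951361,  4.76507344]))
a-5 t22.1 tau-0.115 f [-6.4 -5.7  7.7] w0.300
a5 t22.5 tau-0.058 f [-6.5 -5.8  9.4] w0.301
a15 t22.8 tau-0.110 f [-8.8 -5.8 10.7] w0.300
a25 t23.1 tau-0.126 f [-10.5  -7.7  11.8] w0.298
a35 t23.4 tau-0.145 f [-11.1  -7.5  13.6] w0.298
a45 t23.8 tau-0.175 f [-14.   -9.   13.8] w0.304
a55 t24.1 tau-0.143 f [-15.1  -9.3  14.4] w0.297
a65 t24.4 tau-0.171 f [-16.3  -9.8  15.5] w0.303
a75 t24.7 tau-0.198 f [-17.7 -10.   16.2] w0.300
```

Run:
```python
from turn import *
F0,M0=pickle.load(open("f0.pkl","rb"))
B=CK.copy(); B[:3,3]+=CK[:3,:3]@[0,.0015,0]
p,o=knobt(B,np.radians(75),D); s=st(); K=CK[:3,:3]@np.c_[[0,1,0],[.8192,0,.5736],[.5736,0,-.8192]]
A=R.from_rotvec(s["tcp_rot"]).as_matrix(); Ac=R.from_rotvec(o).as_matrix()
print("dp tcp (knob frame mm)",K.T@(s["tool_pos"]-p)*1e3,"dp grasp",K.T@(s["tool_pos"]+.155*A[:,2]-p-.155*Ac[:,2])*1e3,"rot err deg knob frame",np.degrees(K.T@R.from_matrix(A@Ac.T).as_rotvec()))
F=s["wrist_force"]-F0; M=s["moment"]-M0; g=s["tool_pos"]+.155*A[:,2]
print("F tool",A.T@F,"M at grasp, tool axes",A.T@(M+np.cross(s["tool_pos"]-g,F)),"knob axes",K.T@(M+np.cross(s["tool_pos"]-g,F)))
for n in ("side","top"):
    c=camera(n); im=c["img"][:,:,::-1]
    if n=="side": a=cv2.resize(im[160:240,265:345],(400,400),interpolation=2)
    else: b=cv2.resize(im[155:235,240:320],(400,400),interpolation=2)
cv2.imwrite("pics/v5.png",np.hstack([a,b]))
```

```text
t24.7 F [-19.1  -9.   16.5] M [-0.83  0.28 -1.17] w0.300 g90 p [437.3 -38.  167.1]
dp tcp (knob frame mm) [-0.72832687 -0.64728819 -1.4323736 ] dp grasp [-1.25723878 -0.69536699 -1.38760617] rot err deg knob frame [ 0.0364954  -0.13176073  0.28971942]
F tool [ -1.66678988   8.43813173 -24.54437611] M at grasp, tool axes [-0.06522431 -0.02076655  0.18840816] knob axes [ 0.01513317 -0.02252855  0.19862217]
```

View pics/v5.png

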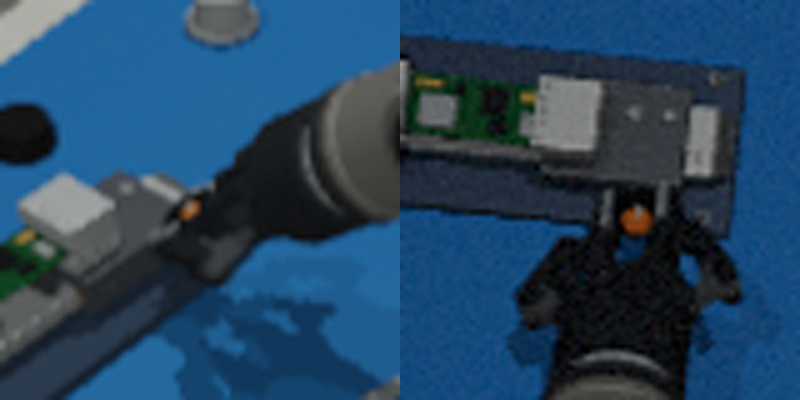

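The knob mark moved from left to top in the top view, so it is turning clockwise about 90° with the tool. I'll check the torque sign against the joint 6 effort, regrip to release the stress, and continue.

```bash
sed -i 's/print("a%d t%.1f tau%.3f"%(a,s\["time"\],t)/t=s["joint_efforts"][5]; T[-1]=t; print("a%d t%.1f j6 %.3f mz %.3f"%(a,s["time"],t,tau(B,s,F0,M0)[0])/' turn.py
python3 - <<'E'
from turn import *
s=manip.sense(); print("j6 gripped",s["joint_efforts"][5],s["joint_efforts"].round(2))
effector.grip(.50); s=manip.sense(); print("j6 free",s["joint_efforts"][5]); 
p,o=knobt(CK,np.radians(75),D); manip.line_to(p,velocity=.04,orientation=o); s=st(); F0,M0=s["wrist_force"],s["moment"]; pickle.dump((F0,M0),open("f0.pkl","wb"))
effector.grip(0.,90); s=st(); print("j6",s["joint_efforts"][5],CK[:3,:3].T@(s["wrist_force"]-F0))
a,T=turn(75,105,7.5,.45,F0,M0,by=.001)
E
```

```text
j6 gripped -0.10675622150301933 [  5.26 -31.29 -10.18  -1.24   3.63  -0.11]
j6 free 0.0005002780926588457
t25.4 F [-0.3  0.9 -1.1] M [-0.03  0.34  0.01] w0.496 g0 p [438.7 -38.9 166.2]
t25.7 F [-3.7  0.5  4.2] M [-0.06  0.33 -0.04] w0.299 g88 p [438.3 -38.8 166.4]
j6 0.022530026617459953 [-3.30783415 -0.61473505  5.38207442]
a82 t26.0 j6 -0.020 mz -0.135 f [-4.7 -7.3  6.2] w0.298
a90 t26.3 j6 0.013 mz -0.150 f [-6.2 -7.8  7.3] w0.307
a97 t26.6 j6 0.035 mz -0.157 f [-5.4 -9.4  6.8] w0.297
a105 t26.9 j6 0.058 mz -0.089 f [-5.  -9.8  5.9] w0.300
```

Run:
```python
from turn import *
F0,M0=pickle.load(open("f0.pkl","rb"))
a,T=turn(105,142.5,7.5,.45,F0,M0,by=.001)
pickle.dump(a,open("a.pkl","wb"))
```

```text
a112 t27.1 j6 0.080 mz -0.036 f [ -4.9 -10.4   5.9] w0.301
a120 t27.4 j6 0.100 mz -0.054 f [ -5.6 -10.8   5.5] w0.302
a127 t27.7 j6 0.117 mz -0.078 f [ -4.9 -11.1   5.9] w0.299
a135 t28.0 j6 0.130 mz 0.008 f [ -5.7 -11.5   5.8] w0.298
a142 t28.3 j6 0.140 mz 0.017 f [ -5.9 -12.6   5.6] w0.297
```

Run:
```python
from turn import *
F0,M0=pickle.load(open("f0.pkl","rb"))
a,T=turn(142.5,157,7.25,.6,F0,M0,by=.001)
c1=camera("top"); s1=camera("side")
effector.grip(.52); st()
p,o=knobt(CK,np.radians(a),D,1,.0); p2,_=knobt(CK,np.radians(a),D,1,.07); manip.line_to(p2,velocity=.12,orientation=o); st()
p3,_=knobt(CK,np.radians(a),D,1,.14); manip.line_to(p3,velocity=.25,orientation=o); st()
c2=camera("top"); s2=camera("side")
pickle.dump((c2,s2),open("c2.pkl","wb"))
f=lambda im,r:cv2.resize(im["img"][:,:,::-1][r],(400,300),interpolation=2)
t=np.s_[180:210,265:305]; u=np.s_[170:245,235:335]
cv2.imwrite("pics/v6.png",np.vstack([np.hstack([f(c1,t),f(c2,t)]),np.hstack([f(c2,np.s_[155:222,227:317]),f(s2,u)])]))
```

```text
a149 t28.5 j6 0.148 mz -0.041 f [ -5.4 -11.7   5.8] w0.301
a157 t28.8 j6 0.149 mz -0.012 f [ -6.5 -11.9   5.8] w0.303
t29.2 F [-0.8  0.5  0.5] M [0.15 0.3  0.02] w0.518 g0 p [460.1   4.9 178.6]
t30.0 F [-0.5  1.1  1. ] M [ 0.09  0.3  -0.04] w0.519 g0 p [420.    7.1 236.1]Traceback (most recent call last):
  File "<stdin>", line 7, in <module>
plant.Unreachable: the arm cannot follow that straight line within its joint ranges
```

Run:
```python
from turn import *
c2=camera("top"); s2=camera("side")
pickle.dump((c2,s2),open("c2.pkl","wb"))
f=lambda im,r:cv2.resize(im["img"][:,:,::-1][r],(400,300),interpolation=2)
t=np.s_[180:210,265:305]; c3=pickle.load(open("top2.pkl","rb"))
cv2.imwrite("pics/v6.png",np.vstack([np.hstack([f(c3,t),f(c2,t)]),np.hstack([f(c2,np.s_[155:222,227:317]),f(s2,np.s_[170:245,235:335])])]))
```

```text
(no output)
```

View pics/v6.png

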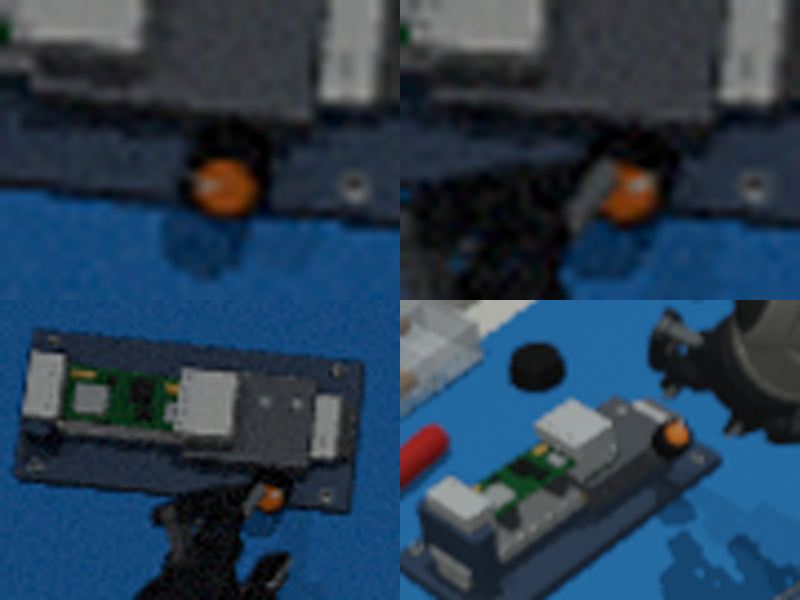

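The knob mark went from left, (205,183) in the top-left panel, to right/up, (640,185) in the top-right panel. That is about 2.4 rad net after springback, so it did not slip. The board is seated between both jaws and the gripper is clear. I'll do a quick numeric check that the jaw hasn't shifted, then hand in.

Run:
```python
from h import *
c2,s2=pickle.load(open("c2.pkl","rb")); c3=pickle.load(open("top2.pkl","rb"))
for c in (c3,c2):
    b=(c["img"].min(2)>100).astype(np.uint8)[160:195,255:282]; n,l,s,ce=cv2.connectedComponentsWithStats(b); k=1+np.argmax(s[1:,4]); print(s[k],ce[k])
d=ce
a=cv2.phaseCorrelate(np.float32(c3["img"][160:192,258:300,1]),np.float32(c2["img"][160:192,258:300,1])); print(a)
if np.hypot(*a[0])<.5: print(manip.hand_in(), manip.sense()["time"])
```

```text
[ 10  10  15  15 171] [17.77777778 16.86549708]
[ 10  11  15  14 169] [17.77514793 17.5147929 ]
((0.5544579430226477, 0.3862908624701493), 0.9849698954158359)
```

The jaw centroid is unchanged along the rail. The small -x shift is the gib taking up the side play, as expected. Handing in.

```bash
python3 -c "
from plant import manip
print(manip.hand_in())"
```

```text
the job is handed in; nothing more can be done
None
```

The grey jaw is on the rail with the board seated in both grooves, its knob is turned about 3 rad clockwise (about 2.4 rad left after springback, no slip seen), and the job is handed in at about 30 s; tightness was judged from that angle, since the wrist torque readings were too ambiguous to confirm it.

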